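# Check the hook scale with the red weight

### The arm

A 6-joint arm with a two-finger parallel gripper is mounted at the origin on a cart in front of the work surface, level with it; the furniture and walls round the work are solid. World frame = base frame: x ahead of the robot, y to its left, z up, the work surface at z = 0. Lengths are in mm, angles in rad, forces in N, time in s.
With the tool pointing down it reaches from about 325 to 900 mm from the base axis. Payload 6.1 kg.
Tool frame: the origin (TCP) lies midway between the tips of the shut fingers; the grasp point (between the pads) lies 19 mm behind it; z points along the fingers, y is the line along which they close (so a half turn about z gives the same grasp; the last joint's range is limited). The gripper opens to 87 mm and grips with 3 to 60 N. Pads are 19 mm wide; open, the fingers measure 117 mm over their backs; the gripper's body (75 mm by 190 mm) begins 51 mm behind the grasp point.
Start: joints at [-1.355, 0.22, 1.526, -0, 1.395, -0.126], TCP at [209.482, -588.84, 222.538] pointing down, gripper open.
Joint ranges: [-2.98, 2.98], [-0.91, 2.08], [0.09, 2.57], [-1.24, 4.39], [0.2, 2.65], [-2.68, 2.68]. Speed limits (rad/s): [2.57, 2.57, 3.01, 3.14, 3.14, 3.14].

### API

Orientations are given as a rotation vector (axis times angle).
In Python, from rig import env gives the robot as it stands.
- The arm moves only by the tool send_rows, never from a script. Its argument "commands" is a list of rows, each an object with "jaw": the gripper command: -1 is fully open, 1 is shut, values between are in proportion; "delta_pos": the shift along the tool's x, y, z as a fraction of full scale, a list of three; "dr": the turn, a rotation vector about the tool's x, y, z as a fraction of full scale, a list of three. A call has 1 to 20 rows; each row shifts and turns the commanded pose from where the row before left it, along the tool's axes as they then stand; what a row does not reach is not made up. Full scale, the value 1, is 0.1 m for a shift and 60 degrees for a turn. A row lasts 1/8 s, in which the tool goes at most 62.5 mm and 10.7 degrees, less where a joint would pass 70% of its speed; a pose out of reach is approached as far as the arm can. A call with a number of a shift or a turn outside -1 to 1 is refused whole. A call with a gripper value outside its range is refused whole. The fingers move at their own pace and stop on an object; "squeeze" is the grip in N (left out, the last holds). Time passes only in rows, so rows that do not move let the fingers close. It gives the time, the measured TCP pose, the force, the opening and the grip force at its end, in the units of the state.
- env.get_state(): the state, without advancing time (a new reading comes with each control period).
- env.snapshot(name): name is "scene" or "side" or "wrist"; returns a dict with "image" (400x640x3 uint8, red, green, blue), "depth" (400x640 float32, mm along the optical axis (not along the pixel's ray), 0 where there is no reading), "K" (3x3 intrinsics, pixels), "camera_from_world" (4x4, takes a point from world to camera coordinates); the wrist camera has in their place "T_tool_cam" (4x4, takes a point from camera to tool coordinates, whose origin is the TCP and whose axes are the flange's). Camera axes: x right, y down, z forward; pixel columns grow to the right and rows downward; lengths in mm; the calibration is good to about 2 mm. A picture is of the moment at which its call begins: read the wrist's pose just before it.
- env.sign_off(): hands the job in; it is judged then, once.
Trained networks look in a picture, given as the dict that the camera call returned (one of the last four; its "shot" number tells which), for a name from the list of things; names that differ only in an ending like _2 or _b are one class to them, and where a whole thing is asked for, a point or a joint stands for the part that bears it (a point fixed in the world has none). Each returns a list of dicts, best first, with "score" (0 to 1); they miss things now and then, are a little off and sometimes report something else, mostly with a low value. They report only what shows in the picture. A call takes as long as a camera call. They do not tell look-alikes from the thing itself.
- env.cut_out(picture, target): "mask" (400x640 bool, what is visible of it) and "at" ([row, column] in pixels, amid what is visible of it).
- env.tip_of(picture, target): "at" ([row, column] in pixels: a listed point, or the origin of a listed thing).
The state is a dict: "clock": time; "q": joint angles; "qvel": joint speeds; "joint_torque": joint torques, N m; "position": TCP position; "ee_rot": TCP orientation; "ft_force": force on the tool from outside, world axes, zero at the start; "ft_torque": the same for the moment, N m; "width": opening from 0.0 (shut) to 1.0 (fully open); "finger_force": force on a finger pad.
Only numpy, scipy, OpenCV 4.12 (cv2) and the standard library are available. Lean on these libraries where they do the work, as an engineer would, in place of code of your own. Each camera call takes 0.05 s, during which the arm holds its last target. There are 200 camera calls.

### The job

Check the spring hook scale before weighing starts: hang the red check weight on its hook by the eye, let go of it completely and wait until it has hung still for two seconds. Then lift it off the hook again and stand it gently, upright, in the middle of the green pad. Leave the blue weight where it is.

Things in the scene. Friction and masses are not known exactly. Their poses are not given: they have to be found in the camera images.
- red_weight: Red check weight, upright, loose, 0.28 to 0.44 kg: round body 56 mm across, 46 mm high; on it an upright flat steel eye 10 mm thick (its x), 46 mm wide (its y), top at 104 mm. Window open along x: 30 mm wide, from 53 to 96 mm up. Grip the eye's flat outer sides (46 mm apart in y) 65 to 100 mm up; the hook passes between the fingers. Origin: centre of underside, z up. A half turn about z is the same.
- blue_weight: Blue check weight, a bystander: same shape and size as the red one, with a blue body. The two swap places from start to start. Origin: centre of the underside, z up.
- hook_seat (a point): Where the eye hangs: top of the fixed scale's 8 mm hook rod, 165 mm up when empty. Frame: z up, x along the rod to the white housing (face 75 mm off, top 174 mm above bench); the rod points to -x, roughly at the robot. Seat flat for 18 mm each way; the upturned tip, 33 mm off at -x, rises 16 mm. Thread the eye over it along +x, then lower. Sprung, 285 N/m: the weight sinks it 8 to 14 mm and bobs 0.5 s.
- pad: Green flat pad, 140 x 140 x 4 mm, fixed on the bench; origin at the centre of its underside, top at 4 mm.
Things that resemble listed ones, but are neither listed nor needed, are in the scene too. Of the things that look like the red_weight, the smallest one is meant.

How it is judged:
By the outcome, as a careful person would: the job done as asked, in the order asked, and still so for the second after the job is handed in, with the robot touching nothing.
It also fails if it takes over 51 s, if anything falls off the work surface, if the arm or the gripper's body presses on something with over 40 N, if the wrist force passes 120 N, or if a joint passes its speed limit or range.

## Working session

There is one attempt and no reset: what is moved stays moved. The work goes in short steps, Python scripts to look and compute and a tool call to move; the robot and the scene stay as the last step left them, time stands still between calls to the robot, and variables do not carry over. Pictures are saved under pics/ and viewed, at most 10 in all, crops included, and the job is handed in when it is done.

Besides the shell and the picture viewer there is one more tool, called after "Emit:" by a JSON object that holds its "api" and its "payload", one argument or row to a line. send_rows: Moves the arm, as the interface text tells. Its arguments: {"type":"object","properties":{"commands":{"type":"array"},"squeeze":{"type":"number"}},"required":["commands"]}

```bash
mkdir -p pics
cat > h.py <<'E'
import numpy as np, cv2
from scipy.spatial.transform import Rotation as R
from rig import env
def tool():
    s=env.get_state(); T=np.eye(4); T[:3,:3]=R.from_rotvec(s['ee_rot']).as_matrix(); T[:3,3]=s['position']; return T
def snap(n):
    T=tool(); p=env.snapshot(n)
    p['W']=T@p['T_tool_cam'] if n=='wrist' else np.linalg.inv(p['camera_from_world'])
    return p
def cloud(p):
    v,u=np.mgrid[:400,:640]; K=p['K']; z=p['depth']
    c=np.stack([(u-K[0,2])/K[0,0]*z,(v-K[1,2])/K[1,1]*z,z],-1)
    return c@p['W'][:3,:3].T+p['W'][:3,3]
def save(n,im): cv2.imwrite('pics/'+n+'.png',im[...,::-1])
E
python3 - <<'E'
from h import *
s=env.get_state(); print(s)
ims=[]
for n in ['scene','side']:
    p=snap(n); C=cloud(p); ims.append(p['image'])
    for t in ['red_weight','blue_weight','hook_seat','pad']:
        for d in env.tip_of(p,t)[:5]:
            r,c=map(int,np.clip(d['at'],0,[399,639])); print(n,t,'tip',round(d['score'],2),r,c,C[r,c].round())
        if t!='hook_seat':
          for d in env.cut_out(p,t)[:5]:
            m=d['mask']; q=C[m&(p['depth']>0)]; print(n,t,'cut',round(d['score'],2),np.round(d['at']),m.sum(),np.percentile(q,[2,50,98],axis=0).round().tolist())
    save(n,p['image'])
E
```

```text
{'clock': 0.0, 'q': array([-1.35507038e+00,  2.21234161e-01,  1.52761699e+00,  2.64052747e-05,
        1.39467979e+00, -1.26084181e-01]), 'qvel': array([ 0.00072876,  0.00125068, -0.00129905,  0.00031942, -0.00025279,
        0.00072391]), 'joint_torque': array([-9.78843264e-05, -4.94609964e+01, -3.87374210e+01,  6.98143733e-02,
        5.72143646e-02, -1.69005225e-04]), 'position': array([ 209.37669578, -588.23084113,  221.42915814]), 'ee_rot': array([-3.09391551e+00, -5.33967451e-01,  9.55721235e-05]), 'ft_force': array([ 0.10564732, -0.38699966,  0.79656002]), 'ft_torque': array([ 0.00618673, -0.02530182, -0.01034825]), 'finger_force': 0.0, 'width': 0.9998349467030142}
scene red_weight tip 0.89 199 217 [ 415. -326.   21.]
scene red_weight tip 0.88 200 277 [ 396. -150.   23.]
scene red_weight tip 0.83 213 244 [ 479. -225.   20.]
scene red_weight cut 0.98 [185. 218.] 1000 [[-1412.0, -1088.0, -761.0], [401.0, -327.0, 55.0], [417.0, -294.0, 143.0]]
scene red_weight cut 0.62 [185. 275.] 903 [[341.0, -192.0, 5.0], [382.0, -155.0, 58.0], [398.0, -124.0, 143.0]]
scene blue_weight tip 0.94
[... 494 characters left out ...]
]
side red_weight cut 0.77 [209. 243.] 947 [[111.0, -195.0, -80.0], [380.0, -160.0, 57.0], [398.0, -121.0, 143.0]]
side red_weight cut 0.7 [224. 193.] 1035 [[-884.0, -365.0, -763.0], [401.0, -329.0, 55.0], [415.0, -284.0, 143.0]]
side red_weight cut 0.64 [236. 229.] 599 [[374.0, -261.0, -3.0], [462.0, -236.0, 41.0], [480.0, -209.0, 103.0]]
side blue_weight tip 0.67 289 233 [ 645. -265.   29.]
side blue_weight cut 0.94 [282. 233.] 701 [[553.0, -284.0, -1.0], [630.0, -260.0, 43.0], [648.0, -234.0, 104.0]]
side hook_seat tip 0.54 211 317 [394.  52.  -2.]
side pad tip 0.89 217 406 [521. 294.  -1.]
side pad cut 0.86 [220. 403.] 1382 [[452.0, 216.0, -1.0], [525.0, 282.0, 3.0], [589.0, 352.0, 6.0]]
```

View pics/scene.png

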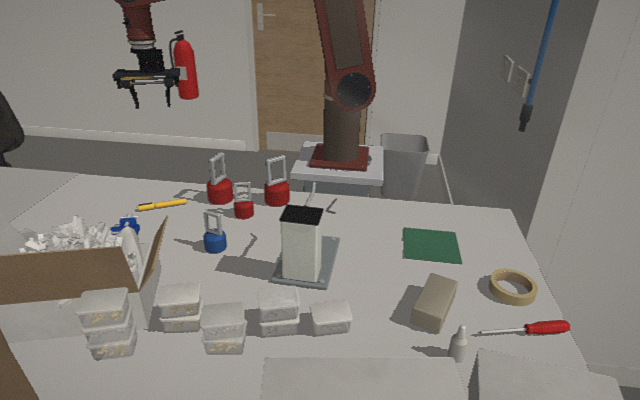

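View pics/side.png

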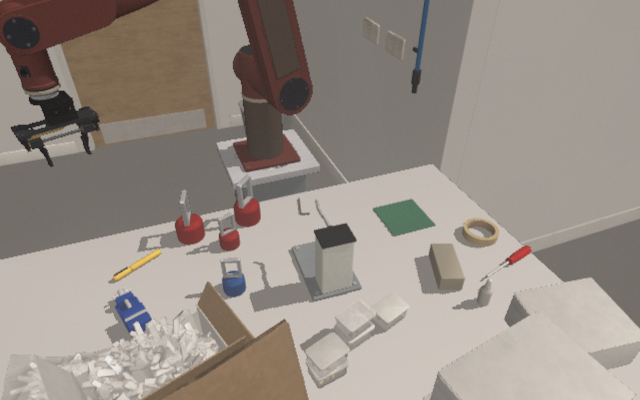

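Run:
```python
from h import *
p=snap('scene');q=snap('side')
a=p['image'][150:270,185:345]; b=q['image'][180:320,160:340]
a=cv2.resize(a,None,fx=4,fy=4,interpolation=2)[:480]; 
b=cv2.resize(b,(640,498))
save('crop',a); 
for nm,P,(r0,r1,c0,c1) in [('scene',p,(180,230,228,262)),('side',q,(210,260,212,248))]:
    C=cloud(P)[r0:r1,c0:c1].reshape(-1,3)
    C=C[(C[:,2]>50)&(C[:,2]<110)&(abs(C[:,0]-462)<40)&(abs(C[:,1]+232)<40)]
    m=cv2.minAreaRect(C[:,:2].astype(np.float32)); print(nm,len(C),C.min(0),C.max(0),m,np.linalg.svd(C[:,:2]-C[:,:2].mean(0))[2][0])
    save('crop_'+nm,a)
    C=cloud(P).reshape(-1,3); 
    # rod and housing
    k=(C[:,0]>480)&(C[:,0]<800)&(abs(C[:,1])<130)&(C[:,2]>140)&(C[:,2]<260)
    D=C[k]; print(len(D),np.percentile(D,[1,50,99],axis=0).round())
    for x in range(500,800,12):
        E=D[(D[:,0]>=x)&(D[:,0]<x+12)]
        if len(E): print(x,len(E),E[:,1].min().round(),np.median(E[:,1]).round(),E[:,1].max().round(),E[:,2].min().round(),E[:,2].max().round())
```

```text
scene 174 [ 440.06430421 -257.39698562   50.07820912] [ 468.75596116 -212.68475289  105.08197256] ((454.7210388183594, -234.90646362304688), (16.767425537109375, 45.882774353027344), 20.62765884399414) [-0.34336245  0.93920297]
1194 [[573. -64. 141.]
 [721. -21. 172.]
 [735.  17. 175.]]
560 10 -21.0 -18.0 -15.0 171.0 180.0
572 22 -23.0 -18.0 -15.0 161.0 180.0
584 9 -22.0 -18.0 -15.0 159.0 165.0
596 9 -23.0 -18.0 -16.0 161.0 166.0
608 7 -22.0 -19.0 -17.0 160.0 167.0
620 7 -24.0 -19.0 -17.0 166.0 169.0
632 10 -25.0 -21.0 -18.0 167.0 170.0
644 9 -25.0 -21.0 -18.0 165.0 171.0
656 7 -27.0 -21.0 -18.0 169.0 173.0
668 77 -64.0 -29.0 17.0 172.0 175.0
680 119 -64.0 -18.0 18.0 141.0 175.0
692 127 -65.0 -19.0 18.0 141.0 176.0
704 118 -65.0 -23.0 17.0 140.0 175.0
716 173 -66.0 -23.0 17.0 142.0 175.0
728 490 -66.0 -22.0 16.0 140.0 175.0
side 191 [ 439.72287703 -256.65409552   50.38797866] [ 467.49408975 -211.61797326  105.6956562 ] ((453.3564453125, -234.28509521484375), (14.544093132019043, 46.13620376586914), 21.455753326416016) [-0.3356195   0.94199764]
1116 [[573. -64. 141.]
 [711. -24. 172.]
 [733.  16. 176.]]
560 11 -21.0 -19.0 -14.0 168.0 181.0
572 19 -22.0 -18.0 -13.0 161.0 177.0
584 11 -22.0 -18.0 -16.0 161.0 165.0
596 10 -23.0 -20.0 -16.0 160.0 164.0
608 9 -23.0 -21.0 -17.0 159.0 166.0
620 9 -24.0 -21.0 -17.0 165.0 170.0
632 11 -24.0 -21.0 -17.0 165.0 170.0
644 13 -25.0 -22.0 -19.0 164.0 170.0
656 15 -62.0 -26.0 -18.0 166.0 172.0
668 99 -63.0 -25.0 18.0 145.0 177.0
680 137 -64.0 -30.0 18.0 140.0 176.0
692 134 -65.0 -29.0 18.0 141.0 176.0
704 140 -67.0 -29.0 17.0 142.0 176.0
716 203 -66.0 -41.0 18.0 141.0 176.0
728 295 -66.0 -18.0 16.0 140.0 176.0
```

View pics/crop.png

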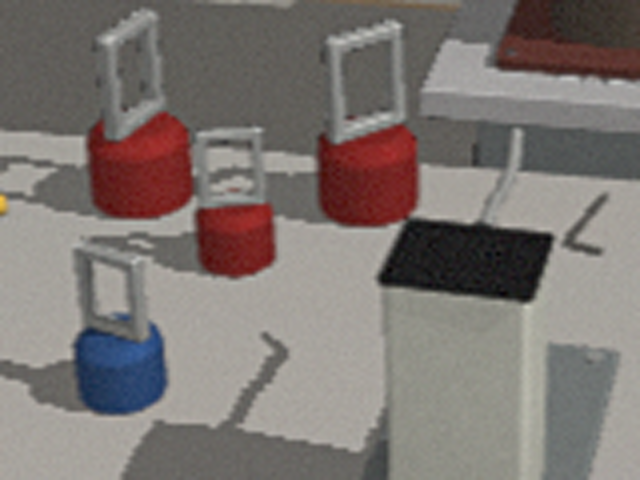

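The red look-alikes in the scene picture are the big ones at (row 185, col 218) and (185, 277), and a small one at (208, 244). The crop confirms that the small one, with its eye top at about 104 mm, is the check weight. A big neighbour may sit under the gripper body, so I'll check that clearance and work out the hook line.

Run:
```python
from h import *
T=tool(); print(T.round(3))
for n in ['scene','side']:
    p=snap(n); C=cloud(p).reshape(-1,3)
    k=(C[:,0]>330)&(C[:,0]<520)&(C[:,1]>-400)&(C[:,1]<-100)&(C[:,2]>118)&(C[:,2]<160)
    D=C[k]; a=np.deg2rad(20.8); X=np.array([np.cos(a),np.sin(a)]); Y=np.array([-X[1],X[0]])
    d=D[:,:2]-[454,-234.6]
    u=np.c_[d@X,d@Y]
    for s in (u[:,1]>0,u[:,1]<0):
        print(n,s.sum(),'ux',np.percentile(u[s,0],[1,50,99]).round(),'uy',np.percentile(u[s,1],[1,50,99]).round(),'z',np.percentile(D[s,2],[50,99]).round(), D[s].max(0).round())
    K=p['image']; k=(C[:,0]>575)&(C[:,0]<650)&(abs(C[:,1]+20)<12)&(C[:,2]>150)&(C[:,2]<175)
    print('rod fit',np.polyfit(C[k,0]-600,C[k,1],1))
    k=(C[:,0]>550)&(C[:,0]<592)&(abs(C[:,1]+20)<12)&(C[:,2]>172)&(C[:,2]<190); print('tip',C[k].mean(0),C[k].min(0),C[k].max(0))
```

```text
[[ 9.42000e-01  3.35000e-01  0.00000e+00  2.09510e+02]
 [ 3.35000e-01 -9.42000e-01 -0.00000e+00 -5.88833e+02]
 [ 0.00000e+00  0.00000e+00 -1.00000e+00  2.22560e+02]
 [ 0.00000e+00  0.00000e+00  0.00000e+00  1.00000e+00]]
scene 148 ux [-75. -57. -42.] uy [ 73. 101. 133.] z [137. 144.] [ 388. -135.  144.]
scene 131 ux [-129.  -96.  -75.] uy [-85. -65. -42.] z [137. 144.] [ 413. -317.  145.]
rod fit [ -0.04063934 -18.71230309]
tip [571.30711684 -17.79805082 176.70011286] [564.68844877 -21.2766503  172.72691866] [576.19998331 -14.42139101 180.15184056]
side 133 ux [-76. -57. -41.] uy [ 75. 100. 134.] z [139. 145.] [ 388. -134.  146.]
side 127 ux [-131.  -93.  -75.] uy [-83. -68. -41.] z [141. 145.] [ 412. -317.  146.]
rod fit [ -0.05106562 -19.55995969]
tip [569.44006081 -17.66370393 176.0742466 ] [563.90753292 -20.72764967 172.62638301] [573.06922495 -13.52135481 180.07992546]
```

Emit:
{"api": "send_rows", "payload": {
  "commands": [
    {"jaw": -1,"delta_pos": [0.352,-0.252,0],"dr": [0,0,0]},
    {"jaw": -1,"delta_pos": [0.352,-0.252,0],"dr": [0,0,0]},
    {"jaw": -1,"delta_pos": [0.352,-0.252,0],"dr": [0,0,0]},
    {"jaw": -1,"delta_pos": [0.352,-0.252,0],"dr": [0,0,0]},
    {"jaw": -1,"delta_pos": [0.352,-0.252,0],"dr": [0,0,0]},
    {"jaw": -1,"delta_pos": [0.352,-0.252,0],"dr": [0,0,0]},
    {"jaw": -1,"delta_pos": [0.352,-0.252,0],"dr": [0,0,0]},
    {"jaw": -1,"delta_pos": [0.352,-0.252,0],"dr": [0,0,0]},
    {"jaw": -1,"delta_pos": [0.352,-0.252,0],"dr": [0,0,0]},
    {"jaw": -1,"delta_pos": [0.352,-0.252,0],"dr": [0,0,0]},
    {"jaw": -1,"delta_pos": [0,0,0],"dr": [0,0,0]},
    {"jaw": -1,"delta_pos": [0,0,0],"dr": [0,0,0]}
  ],
  "squeeze": 25
}}

```text
clock: 2.5
position: [456.5, -233.6, 222.6]
ee_rot: [3.095, 0.535, -0.0]
ft_force: [-1.1, -0.9, -0.5]
width: 0.997
finger_force: 0.0
```

Run:
```python
from h import *
T=tool(); print(T.round(3), env.get_state()['clock'])
p=snap('wrist'); C=cloud(p); save('w1',p['image'])
D=C.reshape(-1,3); q=(D-T[:3,3])@T[:3,:3]
k=(abs(q[:,0])<45)&(abs(q[:,1])<35)&(D[:,2]>60)&(D[:,2]<115)
print(k.sum()); print('tool frame rect',cv2.minAreaRect(q[k][:,:2].astype(np.float32)),q[k].min(0),q[k].max(0),D[k].max(0))
k=(D[:,2]>95)&(D[:,2]<109)&(abs(q[:,0])<45)&(abs(q[:,1])<35); print('top',k.sum(),cv2.minAreaRect(q[k][:,:2].astype(np.float32)))
k=(D[:,2]>120)&(D[:,2]<155)&(q[:,0]>-100); 
print('big',q[k].max(0) if k.any() else None)
```

```text
[[ 9.42000e-01  3.36000e-01 -0.00000e+00  4.56533e+02]
 [ 3.36000e-01 -9.42000e-01 -0.00000e+00 -2.33646e+02]
 [-0.00000e+00  0.00000e+00 -1.00000e+00  2.22597e+02]
 [ 0.00000e+00  0.00000e+00  0.00000e+00  1.00000e+00]] 2.5
796
tool frame rect ((-5.2077717781066895, -1.571950912475586), (10.412956237792969, 45.99352264404297), 0.18353211879730225) [-10.4127831  -24.56493662 116.66589519] [6.04347865e-02 2.14338503e+01 1.62550568e+02] [ 462.80595461 -211.54756052  105.92912789]
top 620 ((-5.215437412261963, -1.7842788696289062), (10.39846420288086, 45.570796966552734), 0.2303798645734787)
big [-68.53258805  77.1899164  102.50322229]
```

View pics/w1.png

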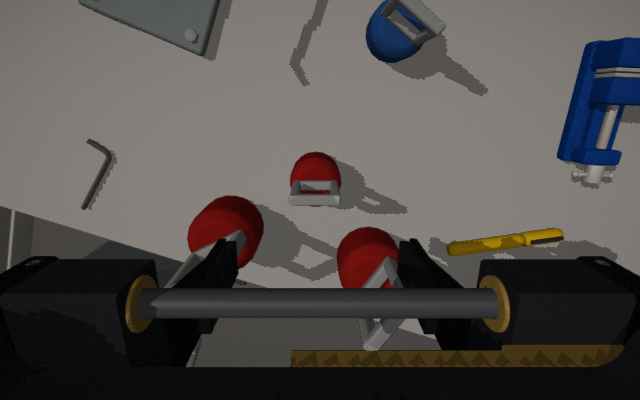

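The wrist picture shows the small red weight at (185, 315), with its eye lying across the fingers' closing line. It needs a correction of only about 1.5 mm.

Emit:
{"api": "send_rows", "payload": {
  "commands": [
    {"jaw": -1,"delta_pos": [-0.015,-0.016,0.3],"dr": [0,0,0]},
    {"jaw": -1,"delta_pos": [0,0,0.3],"dr": [0,0,0]},
    {"jaw": -1,"delta_pos": [0,0,0.3],"dr": [0,0,0]},
    {"jaw": -1,"delta_pos": [0,0,0.3],"dr": [0,0,0]},
    {"jaw": -1,"delta_pos": [0,0,0.15],"dr": [0,0,0]},
    {"jaw": -1,"delta_pos": [0,0,0.145],"dr": [0,0,0]},
    {"jaw": -1,"delta_pos": [0,0,0],"dr": [0,0,0]},
    {"jaw": 1,"delta_pos": [0,0,0],"dr": [0,0,0]},
    {"jaw": 1,"delta_pos": [0,0,0],"dr": [0,0,0]},
    {"jaw": 1,"delta_pos": [0,0,0],"dr": [0,0,0]},
    {"jaw": 1,"delta_pos": [0,0,0],"dr": [0,0,0]},
    {"jaw": 1,"delta_pos": [0,0,0],"dr": [0,0,0]}
  ]
}}

```text
clock: 4.05
position: [454.7, -232.3, 73.1]
ee_rot: [-3.096, -0.534, -0.0]
ft_force: [-0.8, 1.2, 1.8]
width: 0.525
finger_force: 25.0
```

Emit:
{"api": "send_rows", "payload": {
  "commands": [
    {"jaw": 1,"delta_pos": [0,0,-0.1],"dr": [0,0,0]},
    {"jaw": 1,"delta_pos": [0,0,-0.2],"dr": [0,0,0]},
    {"jaw": 1,"delta_pos": [0,0,-0.25],"dr": [0,0,0]},
    {"jaw": 1,"delta_pos": [0,0,-0.2],"dr": [0,0,0.0925]},
    {"jaw": 1,"delta_pos": [0,0,-0.2],"dr": [0,0,0.0925]},
    {"jaw": 1,"delta_pos": [0,0,0],"dr": [0,0,0.0925]},
    {"jaw": 1,"delta_pos": [0,0,0],"dr": [0,0,0.0925]},
    {"jaw": 1,"delta_pos": [0.103,-0.366,0],"dr": [0,0,0]},
    {"jaw": 1,"delta_pos": [0.103,-0.366,0],"dr": [0,0,0]},
    {"jaw": 1,"delta_pos": [0.103,-0.366,0],"dr": [0,0,0]},
    {"jaw": 1,"delta_pos": [0.103,-0.366,0],"dr": [0,0,0]},
    {"jaw": 1,"delta_pos": [0.103,-0.366,0],"dr": [0,0,0]},
    {"jaw": 1,"delta_pos": [0.103,-0.366,0],"dr": [0,0,0]},
    {"jaw": 1,"delta_pos": [0,0,0],"dr": [0,0,0]},
    {"jaw": 1,"delta_pos": [0,0,0],"dr": [0,0,0]}
  ]
}}

```text
clock: 5.92
position: [526.0, -16.1, 167.9]
ee_rot: [3.14, -0.071, -0.001]
ft_force: [0.1, -0.3, -3.1]
width: 0.522
finger_force: 25.0
```

```bash
cat > look.py <<'E'
from h import *
import sys
T=tool(); s=env.get_state(); print(T.round(3), s['clock'],s['ft_force'].round(1),s['finger_force'],s['width'])
ims=[]
for n,(r,c) in {'wrist':(0,0),'side':(110,240),'scene':(90,230)}.items():
    p=snap(n); C=cloud(p); D=C.reshape(-1,3); q=(D-T[:3,3])@T[:3,:3]
    if n=='wrist': ims.append(cv2.resize(p['image'],(400,250)))
    else: ims.append(cv2.resize(p['image'][r:r+125,c:c+200],(400,250),interpolation=2))
    k=(D[:,0]>575)&(D[:,0]<650)&(abs(D[:,1]+20)<14)&(D[:,2]>140)&(D[:,2]<175)
    if k.sum()>8: print(n,'rod fit y@600',np.polyfit(D[k,0]-600,D[k,1],1).round(3),k.sum(),np.percentile(D[k,2],[10,50,90]).round())
    k=(D[:,0]>550)&(D[:,0]<592)&(abs(D[:,1]+20)<12)&(D[:,2]>172)&(D[:,2]<190)
    if k.sum(): print(n,'tip',D[k].mean(0).round(1),D[k].max(0).round(1),k.sum())
    I=p['image'].astype(int).reshape(-1,3); k=(I[:,0]>90)&(I[:,1]<60)&(I[:,2]<60)&(np.hypot(q[:,0],q[:,1])<55)&(q[:,2]>15)&(q[:,2]<110)
    if k.sum(): print(n,'body',k.sum(),'tool',q[k].min(0).round(1),q[k].max(0).round(1),'world',D[k].min(0).round(1),D[k].max(0).round(1))
save(sys.argv[1],np.vstack([np.hstack(ims[:2]),np.hstack([ims[2],0*ims[2]])]))
E
python3 look.py pre
```

```text
[[ 9.99000e-01 -4.50000e-02 -1.00000e-03  5.26019e+02]
 [-4.50000e-02 -9.99000e-01 -0.00000e+00 -1.60830e+01]
 [-1.00000e-03  0.00000e+00 -1.00000e+00  1.67852e+02]
 [ 0.00000e+00  0.00000e+00  0.00000e+00  1.00000e+00]] 5.925 [ 0.1 -0.3 -3.1] 24.99377224361524 0.5218415663294611
wrist rod fit y@600 [ -0.045 -18.488] 2847 [164. 167. 170.]
wrist tip [568.2 -17.  177.7] [574.2 -13.  182.5] 403
wrist body 2072 tool [-30.2 -27.   25.3] [21.9 10.2 69.3] world [496.  -27.   98.6] [548.1  11.1 142.6]
side rod fit y@600 [ -0.048 -19.474] 69 [162. 165. 169.]
side tip [570.2 -17.7 176. ] [576.9 -14.4 179.5] 14
side body 100 tool [-13.6  -1.6  25.8] [27.4 29.  67.7] world [511.3 -45.1 100.2] [553.  -15.3 142. ]
scene rod fit y@600 [ -0.039 -18.848] 58 [161. 165. 169.]
scene tip [571.3 -17.8 177.1] [575.4 -14.3 181.4] 13
scene body 242 tool [-14.2 -25.5  26.6] [28.9 18.1 69.4] world [512.8 -35.   98.4] [554.9   9.3 141.2]
```

View pics/pre.png

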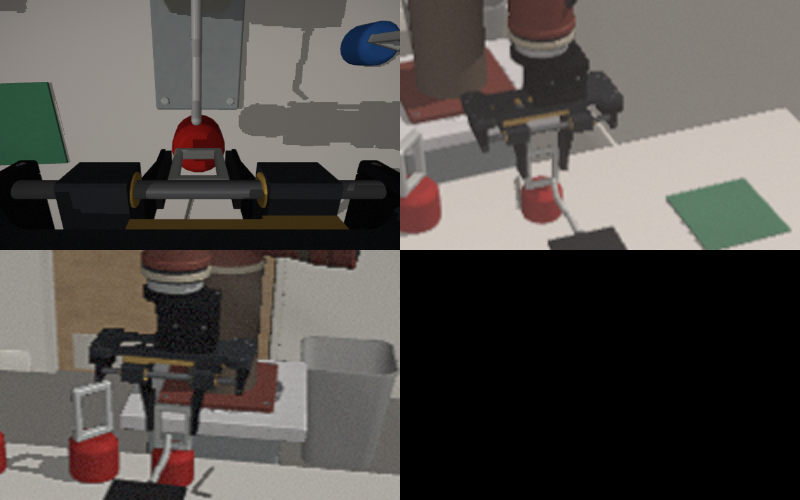

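The pre-insert picture shows the eye at (160, 195) in the wrist view, in line with the rod. Body top height of 142 mm gives weight z ≈ 95, which is mid-window. I'll thread it now.

Emit:
{"api": "send_rows", "payload": {
  "commands": [
    {"jaw": 1,"delta_pos": [0.127,0,0],"dr": [0,0,0]},
    {"jaw": 1,"delta_pos": [0.127,0,0],"dr": [0,0,0]},
    {"jaw": 1,"delta_pos": [0.127,0,0],"dr": [0,0,0]},
    {"jaw": 1,"delta_pos": [0.127,0,0],"dr": [0,0,0]},
    {"jaw": 1,"delta_pos": [0.127,0,0],"dr": [0,0,0]},
    {"jaw": 1,"delta_pos": [0.127,0,0],"dr": [0,0,0]},
    {"jaw": 1,"delta_pos": [0,0,0],"dr": [0,0,0]},
    {"jaw": 1,"delta_pos": [0,0,0.1],"dr": [0,0,0]},
    {"jaw": 1,"delta_pos": [0,0,0.1],"dr": [0,0,0]},
    {"jaw": 1,"delta_pos": [0,0,0],"dr": [0,0,0]}
  ]
}}

```text
clock: 7.32
position: [601.0, -19.1, 146.1]
ee_rot: [-3.14, 0.072, 0.005]
ft_force: [-0.3, 0.5, -4.1]
width: 0.523
finger_force: 25.0
```

```bash
python3 look.py thr
```

```text
[[ 9.99000e-01 -4.60000e-02 -3.00000e-03  6.01040e+02]
 [-4.60000e-02 -9.99000e-01  1.00000e-03 -1.91210e+01]
 [-3.00000e-03 -0.00000e+00 -1.00000e+00  1.46133e+02]
 [ 0.00000e+00  0.00000e+00  0.00000e+00  1.00000e+00]] 7.325 [-0.3  0.5 -4.1] 24.993949171621352 0.5225177376520618
wrist rod fit y@600 [ -0.033 -18.911] 2136 [164. 169. 172.]
wrist tip [570.7 -17.1 175.2] [575.2 -13.2 179.6] 262
wrist body 2407 tool [-29.1 -26.9  19.8] [22.7 20.9 69. ] world [571.6 -40.3  77. ] [623.9   8.  126.3]
side rod fit y@600 [ -0.061 -19.124] 68 [162. 168. 172.]
side tip [572.8 -17.9 174.5] [574.7 -14.5 177.2] 7
side body 23 tool [-12.1  -2.9  25.2] [12.9 27.8 61.9] world [587.8 -47.   84.3] [612.8 -16.3 120.9]
scene rod fit y@600 [ -0.055 -18.218] 69 [162. 168. 173.]
scene tip [571.4 -18.  176.3] [575.3 -14.2 181.3] 15
```

View pics/thr.png

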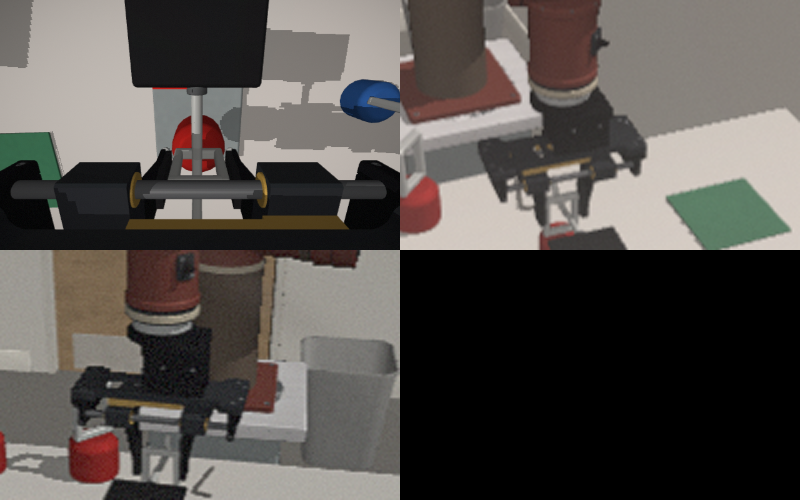

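The wrist view shows the rod at (100, 196), running through the eye window at (160, 195). I'll lower it onto the spring.

Emit:
{"api": "send_rows", "payload": {
  "commands": [
    {"jaw": 1,"delta_pos": [0,0,0.05],"dr": [0,0,0]},
    {"jaw": 1,"delta_pos": [0,0,0.04],"dr": [0,0,0]},
    {"jaw": 1,"delta_pos": [0,0,0.03],"dr": [0,0,0]},
    {"jaw": 1,"delta_pos": [0,0,0.02],"dr": [0,0,0]},
    {"jaw": 1,"delta_pos": [0,0,0],"dr": [0,0,0]},
    {"jaw": 1,"delta_pos": [0,0,0],"dr": [0,0,0]}
  ]
}}

```text
clock: 8.22
position: [602.8, -19.4, 134.4]
ee_rot: [3.141, -0.072, 0.001]
ft_force: [1.1, 0.7, -1.5]
width: 0.528
finger_force: 25.0
```

Emit:
{"api": "send_rows", "payload": {
  "commands": [
    {"jaw": 1,"delta_pos": [0,0,0.03],"dr": [0,0,0]},
    {"jaw": 1,"delta_pos": [0,0,0],"dr": [0,0,0]},
    {"jaw": 1,"delta_pos": [0,0,0],"dr": [0,0,0]}
  ]
}}

```text
clock: 8.6
position: [602.8, -19.4, 131.2]
ee_rot: [3.141, -0.072, 0.001]
ft_force: [1.1, -0.1, -0.9]
width: 0.524
finger_force: 25.0
```

Emit:
{"api": "send_rows", "payload": {
  "commands": [
    {"jaw": 0.2,"delta_pos": [0,0,0],"dr": [0,0,0]},
    {"jaw": -0.4,"delta_pos": [0,0,0],"dr": [0,0,0]},
    {"jaw": -1,"delta_pos": [0,0,0],"dr": [0,0,0]},
    {"jaw": -1,"delta_pos": [0,0,0],"dr": [0,0,0]},
    {"jaw": -1,"delta_pos": [0,0,0],"dr": [0,0,0]},
    {"jaw": -1,"delta_pos": [0,0,0],"dr": [0,0,0]},
    {"jaw": -1,"delta_pos": [0,0,0],"dr": [0,0,0]},
    {"jaw": -1,"delta_pos": [0,0,0],"dr": [0,0,0]}
  ]
}}

```text
clock: 9.6
position: [602.6, -19.4, 131.0]
ee_rot: [-3.141, 0.072, 0.0]
ft_force: [-0.6, -0.2, 0.1]
width: 0.999
finger_force: 0.0
```

```bash
cat > still.py <<'E'
from h import *
for i in range(8):
    T=tool(); t=env.get_state()['clock']; p=snap('wrist'); D=cloud(p).reshape(-1,3); q=(D-T[:3,3])@T[:3,:3]
    I=p['image'].astype(int).reshape(-1,3); k=(I[:,0]>90)&(I[:,1]<60)&(I[:,2]<60)&(np.hypot(q[:,0],q[:,1])<55)&(q[:,2]>5)&(q[:,2]<110)
    e=(I.max(1)-I.min(1)<30)&(abs(q[:,0])<20)&(abs(q[:,1])<28)&(q[:,2]<-15)&(q[:,2]>-45)
    print(round(t,2),'body min/max',np.percentile(D[k],[2,98],axis=0).round(1).tolist(),'eye',e.sum(),cv2.minAreaRect(q[e][:,:2].astype(np.float32)) if e.sum()>5 else '',np.percentile(D[e],98,axis=0).round(1))
save('hang',p['image'])
E
python3 still.py
```

```text
9.6 body min/max [[577.7, -35.4, 68.6], [623.8, 6.9, 104.0]] eye 1765 ((9.057153701782227, 0.4577159881591797), (45.85429763793945, 21.980018615722656), 88.72305297851562) [621.3   1.4 161. ]
9.65 body min/max [[577.5, -35.5, 68.7], [623.8, 6.9, 104.0]] eye 1774 ((8.914887428283691, 0.4830455780029297), (45.95549011230469, 22.212909698486328), 89.17276763916016) [621.5   1.5 161.1]
9.7 body min/max [[577.8, -35.5, 68.8], [623.8, 6.9, 104.0]] eye 1778 ((9.178800582885742, 0.493865966796875), (46.006553649902344, 21.659015655517578), 89.14898681640625) [621.4   1.4 161.2]
9.75 body min/max [[577.7, -35.4, 68.8], [623.8, 6.9, 104.0]] eye 1765 ((8.935378074645996, 0.38339996337890625), (46.015289306640625, 22.122154235839844), 88.7101058959961) [621.4   1.5 161. ]
9.8 body min/max [[577.6, -35.3, 69.3], [623.8, 6.9, 104.0]] eye 1768 ((8.900107383728027, 0.5306472778320312), (45.836727142333984, 22.331371307373047), 88.60298919677734) [621.2   1.5 161.1]
9.85 body min/max [[577.6, -35.4, 69.1], [623.8, 6.9, 104.1]] eye 1772 ((8.61125373840332, 0.5981559753417969), (22.753713607788086, 45.98704528808594), 0.15352465212345123) [621.5   1.5 161.1]
9.9 body min/max [[577.6, -35.4, 69.2], [623.9, 6.9, 104.0]] eye 1769 ((9.029834747314453, 0.5541362762451172), (46.01293182373047, 22.002782821655273), 88.94830322265625) [621.4   1.5 161.2]
9.95 body min/max [[577.7, -35.5, 69.6], [623.9, 6.9, 104.0]] eye 1774 ((8.932583808898926, 0.7371711730957031), (21.95217514038086, 45.974586486816406), 0.16606366634368896) [621.3   1.4 161.2]
```

View pics/hang.png

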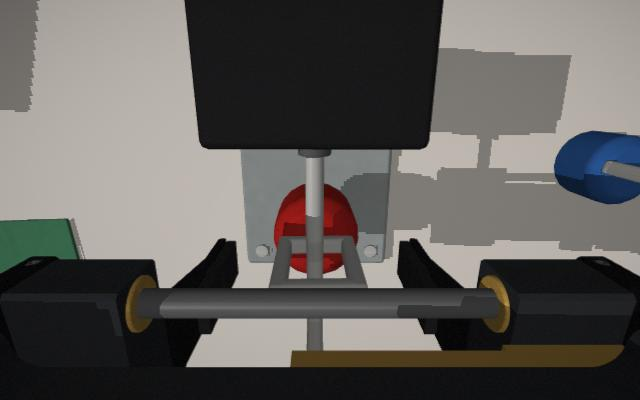

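The weight hangs at (255, 315) in the wrist view, clear of both open fingers and not moving. I'll wait a little over 2 s.

Emit:
{"api": "send_rows", "payload": {
  "commands": [
    {"jaw": -1,"delta_pos": [0,0,0],"dr": [0,0,0]},
    {"jaw": -1,"delta_pos": [0,0,0],"dr": [0,0,0]},
    {"jaw": -1,"delta_pos": [0,0,0],"dr": [0,0,0]},
    {"jaw": -1,"delta_pos": [0,0,0],"dr": [0,0,0]},
    {"jaw": -1,"delta_pos": [0,0,0],"dr": [0,0,0]},
    {"jaw": -1,"delta_pos": [0,0,0],"dr": [0,0,0]},
    {"jaw": -1,"delta_pos": [0,0,0],"dr": [0,0,0]},
    {"jaw": -1,"delta_pos": [0,0,0],"dr": [0,0,0]},
    {"jaw": -1,"delta_pos": [0,0,0],"dr": [0,0,0]},
    {"jaw": -1,"delta_pos": [0,0,0],"dr": [0,0,0]},
    {"jaw": -1,"delta_pos": [0,0,0],"dr": [0,0,0]},
    {"jaw": -1,"delta_pos": [0,0,0],"dr": [0,0,0]},
    {"jaw": -1,"delta_pos": [0,0,0],"dr": [0,0,0]},
    {"jaw": -1,"delta_pos": [0,0,0],"dr": [0,0,0]},
    {"jaw": -1,"delta_pos": [0,0,0],"dr": [0,0,0]},
    {"jaw": -1,"delta_pos": [0,0,0],"dr": [0,0,0]},
    {"jaw": -1,"delta_pos": [0,0,0],"dr": [0,0,0]},
    {"jaw": -1,"delta_pos": [0,0,0],"dr": [0,0,0]},
    {"jaw": -1,"delta_pos": [0,0,0],"dr": [0,0,0]},
    {"jaw": -1,"delta_pos": [0,0,0],"dr": [0,0,0]}
  ]
}}

```text
clock: 12.5
position: [602.6, -19.4, 131.0]
ee_rot: [3.141, -0.072, -0.0]
ft_force: [-0.5, 0.9, 0.1]
width: 0.998
finger_force: 0.0
```

Emit:
{"api": "send_rows", "payload": {
  "commands": [
    {"jaw": -1,"delta_pos": [0,0,0],"dr": [0,0,0]},
    {"jaw": -1,"delta_pos": [0,0,0],"dr": [0,0,0]},
    {"jaw": -1,"delta_pos": [0,0,0],"dr": [0,0,0]},
    {"jaw": -1,"delta_pos": [0,0,0],"dr": [0,0,0]},
    {"jaw": -1,"delta_pos": [0,0,0],"dr": [0,0,0]},
    {"jaw": -1,"delta_pos": [0,0,0],"dr": [0,0,0]},
    {"jaw": -1,"delta_pos": [0,0,0],"dr": [0,0,0]},
    {"jaw": -1,"delta_pos": [0,0,0],"dr": [0,0,0]}
  ]
}}

```text
clock: 13.5
position: [602.6, -19.4, 131.0]
ee_rot: [3.141, -0.072, -0.0]
ft_force: [-0.2, 0.5, -0.6]
width: 0.998
finger_force: 0.0
```

```bash
python3 still.py | sed -n '1p;8p'
```

```text
13.5 body min/max [[577.7, -35.4, 69.6], [623.7, 6.7, 104.0]] eye 1756 ((8.978227615356445, 0.2425670623779297), (46.00441360473633, 22.008466720581055), 88.21292114257812) [621.3   1.5 161.1]
13.85 body min/max [[577.6, -35.4, 69.0], [623.8, 6.8, 104.0]] eye 1774 ((8.876944541931152, 0.7361125946044922), (22.188478469848633, 45.93050003051758), 0.03996292129158974) [621.4   1.4 161.1]
```

The weight hung still for 4 s. Next I re-grip, lift 37 mm and withdraw along -x.

Emit:
{"api": "send_rows", "payload": {
  "commands": [
    {"jaw": 1,"delta_pos": [0,0,0],"dr": [0,0,0]},
    {"jaw": 1,"delta_pos": [0,0,0],"dr": [0,0,0]},
    {"jaw": 1,"delta_pos": [0,0,0],"dr": [0,0,0]},
    {"jaw": 1,"delta_pos": [0,0,0],"dr": [0,0,0]},
    {"jaw": 1,"delta_pos": [0,0,0],"dr": [0,0,0]},
    {"jaw": 1,"delta_pos": [0,0,-0.06],"dr": [0,0,0]},
    {"jaw": 1,"delta_pos": [0,0,-0.1],"dr": [0,0,0]},
    {"jaw": 1,"delta_pos": [0,0,-0.11],"dr": [0,0,0]},
    {"jaw": 1,"delta_pos": [0,0,-0.1],"dr": [0,0,0]},
    {"jaw": 1,"delta_pos": [0,0,0],"dr": [0,0,0]},
    {"jaw": 1,"delta_pos": [0,0,0],"dr": [0,0,0]}
  ]
}}

```text
clock: 15.28
position: [602.4, -19.3, 167.8]
ee_rot: [-3.141, 0.072, 0.001]
ft_force: [-0.5, 0.4, -4.1]
width: 0.528
finger_force: 24.9
```

```bash
python3 look.py lift
```

```text
[[ 9.99000e-01 -4.60000e-02 -0.00000e+00  6.02350e+02]
 [-4.60000e-02 -9.99000e-01  0.00000e+00 -1.93090e+01]
 [-0.00000e+00 -0.00000e+00 -1.00000e+00  1.67805e+02]
 [ 0.00000e+00  0.00000e+00  0.00000e+00  1.00000e+00]] 15.275 [-0.5  0.4 -4.1] 24.923618731554598 0.5278551889913224
wrist rod fit y@600 [ -0.026 -19.178] 2397 [141. 165. 170.]
wrist tip [567.4 -17.1 179. ] [570.6 -13.2 182.1] 216
wrist body 2212 tool [-30.5 -27.8  20.7] [22.7 16.  70.1] world [572.2 -35.5  97.7] [625.4   8.6 147.1]
side rod fit y@600 [ -0.022 -21.134] 97 [142. 163. 169.]
side tip [567.5 -17.8 177.5] [569.6 -14.  179.5] 7
side body 29 tool [-12.7  -0.8  28. ] [10.7 27.8 65.2] world [588.5 -47.  102.6] [611.9 -18.6 139.8]
scene rod fit y@600 [ -0.058 -17.563] 94 [143. 163. 169.]
scene tip [573.9 -18.  172.5] [574.5 -15.7 172.8] 3
scene body 16 tool [ -6.  -24.8  28.7] [ 9.5 -2.7 34.9] world [597.5 -16.9 132.9] [612.6   5.6 139.1]
```

Emit:
{"api": "send_rows", "payload": {
  "commands": [
    {"jaw": 1,"delta_pos": [-0.121,0,0],"dr": [0,0,0]},
    {"jaw": 1,"delta_pos": [-0.121,0,0],"dr": [0,0,0]},
    {"jaw": 1,"delta_pos": [-0.121,0,0],"dr": [0,0,0]},
    {"jaw": 1,"delta_pos": [-0.121,0,0],"dr": [0,0,0]},
    {"jaw": 1,"delta_pos": [-0.121,0,0],"dr": [0,0,0]},
    {"jaw": 1,"delta_pos": [-0.121,0,0],"dr": [0,0,0]},
    {"jaw": 1,"delta_pos": [-0.121,0,0],"dr": [0,0,0]},
    {"jaw": 1,"delta_pos": [0,0,0],"dr": [0,0,0]},
    {"jaw": 1,"delta_pos": [-0.009,-0.374,0],"dr": [0,0,0]},
    {"jaw": 1,"delta_pos": [-0.009,-0.374,0],"dr": [0,0,0]},
    {"jaw": 1,"delta_pos": [-0.009,-0.374,0],"dr": [0,0,0]},
    {"jaw": 1,"delta_pos": [-0.009,-0.374,0],"dr": [0,0,0]},
    {"jaw": 1,"delta_pos": [-0.009,-0.374,0],"dr": [0,0,0]},
    {"jaw": 1,"delta_pos": [-0.009,-0.374,0],"dr": [0,0,0]},
    {"jaw": 1,"delta_pos": [-0.009,-0.374,0],"dr": [0,0,0]},
    {"jaw": 1,"delta_pos": [-0.009,-0.374,0],"dr": [0,0,0]},
    {"jaw": 1,"delta_pos": [0,0,0],"dr": [0,0,0]},
    {"jaw": 1,"delta_pos": [0,0,0],"dr": [0,0,0]}
  ]
}}

```text
clock: 17.68
position: [524.5, 283.6, 167.7]
ee_rot: [3.14, -0.071, -0.001]
ft_force: [-0.1, -0.1, -4.0]
width: 0.525
finger_force: 25.1
```

```bash
cat > pad.py <<'E'
from h import *
import sys
T=tool(); s=env.get_state(); print(T.round(3).tolist(), s['clock'],s['ft_force'].round(1))
ims=[]
for n in ['wrist','scene','side']:
    p=snap(n); D=cloud(p).reshape(-1,3); I=p['image'].astype(int).reshape(-1,3); ims.append(p['image'])
    k=(I[:,1]>I[:,0]*1.3)&(I[:,1]>I[:,2]*1.1)&(abs(D[:,0]-521)<110)&(abs(D[:,1]-284)<110)&(abs(D[:,2])<15)
    print(n,'pad',k.sum(),cv2.minAreaRect(D[k][:,:2].astype(np.float32)))
    k=(I[:,0]>90)&(I[:,1]<60)&(I[:,2]<60)&(abs(D[:,0]-521)<70)&(abs(D[:,1]-284)<70)
    if k.sum(): print(n,'red',k.sum(),np.percentile(D[k],[1,99],axis=0).round(1).tolist())
save(sys.argv[1],np.hstack([cv2.resize(ims[0],(400,250)),cv2.resize(ims[1][125:275,310:550],(400,250))]))
E
python3 pad.py p1
```

```text
[[0.999, -0.045, -0.0, 524.451], [-0.045, -0.999, -0.001, 283.561], [-0.0, 0.001, -1.0, 167.717], [0.0, 0.0, 0.0, 1.0]] 17.675 [-0.1 -0.1 -4. ]
wrist pad 12860 ((518.2469482421875, 285.239013671875), (139.2171173095703, 139.41143798828125), 89.46419525146484)
wrist red 2281 [[498.8, 273.9, 130.5], [546.5, 309.4, 140.5]]
scene pad 1637 ((520.6322021484375, 284.04693603515625), (137.2605438232422, 142.32107543945312), 89.05118560791016)
scene red 656 [[473.6, 218.8, 96.3], [584.0, 342.9, 570.1]]
side pad 1209 ((518.688232421875, 284.2915954589844), (134.62188720703125, 140.05291748046875), 88.48353576660156)
side red 151 [[463.6, 227.6, 97.6], [587.7, 323.5, 565.7]]
```

View pics/p1.png

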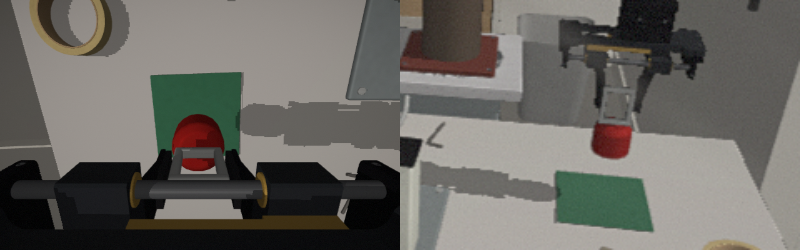

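The picture shows the weight upright in the grip above the pad (wrist view 140, 195). Its position is good to about 2 mm, so I'll lower it gently.

Emit:
{"api": "send_rows", "payload": {
  "commands": [
    {"jaw": 1,"delta_pos": [-0.02,-0.01,0.2],"dr": [0,0,0]},
    {"jaw": 1,"delta_pos": [0,0,0.25],"dr": [0,0,0]},
    {"jaw": 1,"delta_pos": [0,0,0.2],"dr": [0,0,0]},
    {"jaw": 1,"delta_pos": [0,0,0.12],"dr": [0,0,0]},
    {"jaw": 1,"delta_pos": [0,0,0.06],"dr": [0,0,0]},
    {"jaw": 1,"delta_pos": [0,0,0.03],"dr": [0,0,0]},
    {"jaw": 1,"delta_pos": [0,0,0.02],"dr": [0,0,0]},
    {"jaw": 1,"delta_pos": [0,0,0],"dr": [0,0,0]},
    {"jaw": 1,"delta_pos": [0,0,0],"dr": [0,0,0]}
  ]
}}

```text
clock: 18.95
position: [522.8, 285.0, 80.5]
ee_rot: [-3.14, 0.072, -0.001]
ft_force: [0.2, -0.3, -3.8]
width: 0.529
finger_force: 25.1
```

Emit:
{"api": "send_rows", "payload": {
  "commands": [
    {"jaw": 1,"delta_pos": [0,0,0.015],"dr": [0,0,0]},
    {"jaw": 1,"delta_pos": [0,0,0.01],"dr": [0,0,0]},
    {"jaw": 1,"delta_pos": [0,0,0],"dr": [0,0,0]},
    {"jaw": 1,"delta_pos": [0,0,0],"dr": [0,0,0]}
  ]
}}

```text
clock: 19.45
position: [523.1, 285.0, 78.7]
ee_rot: [-3.14, 0.072, -0.002]
ft_force: [-1.2, -1.4, 6.2]
width: 0.528
finger_force: 25.0
```

Emit:
{"api": "send_rows", "payload": {
  "commands": [
    {"jaw": 1,"delta_pos": [0,0,-0.006],"dr": [0,0,0]},
    {"jaw": 1,"delta_pos": [0,0,0],"dr": [0,0,0]},
    {"jaw": -0.1,"delta_pos": [0,0,0],"dr": [0,0,0]},
    {"jaw": -0.3,"delta_pos": [0,0,0],"dr": [0,0,0]},
    {"jaw": -0.6,"delta_pos": [0,0,0],"dr": [0,0,0]},
    {"jaw": -1,"delta_pos": [0,0,0],"dr": [0,0,0]},
    {"jaw": -1,"delta_pos": [0,0,0],"dr": [0,0,0]},
    {"jaw": -1,"delta_pos": [0,0,0],"dr": [0,0,0]},
    {"jaw": -1,"delta_pos": [0,0,-0.1],"dr": [0,0,0]},
    {"jaw": -1,"delta_pos": [0,0,-0.3],"dr": [0,0,0]},
    {"jaw": -1,"delta_pos": [0,0,-0.4],"dr": [0,0,0]},
    {"jaw": -1,"delta_pos": [0,0,-0.4],"dr": [0,0,0]},
    {"jaw": -1,"delta_pos": [0,0,-0.3],"dr": [0,0,0]},
    {"jaw": -1,"delta_pos": [0,0,0],"dr": [0,0,0]},
    {"jaw": -1,"delta_pos": [0,0,0],"dr": [0,0,0]}
  ]
}}

```text
clock: 21.32
position: [522.1, 284.6, 227.6]
ee_rot: [3.14, -0.072, -0.001]
ft_force: [1.2, -1.4, 0.2]
width: 1.002
finger_force: 0.0
```

```bash
python3 pad.py p2
```

```text
[[0.999, -0.046, -0.001, 522.059], [-0.046, -0.999, -0.0, 284.648], [-0.001, 0.0, -1.0, 227.556], [0.0, 0.0, 0.0, 1.0]] 21.325 [ 1.2 -1.4  0.2]
wrist pad 11015 ((518.2202758789062, 285.0655517578125), (139.20602416992188, 139.42259216308594), 89.48544311523438)
wrist red 662 [[509.6, 269.9, 42.1], [543.3, 311.0, 51.7]]
scene pad 1204 ((521.9278564453125, 284.1031188964844), (137.30519104003906, 140.8177490234375), 88.528564453125)
scene red 379 [[524.3, 248.7, 6.5], [585.7, 344.3, 581.9]]
side pad 696 ((519.8073120117188, 283.53204345703125), (138.5375213623047, 137.7364501953125), 86.71334838867188)
side red 78 [[459.3, 222.2, 15.2], [586.6, 336.9, 619.4]]
```

View pics/p2.png

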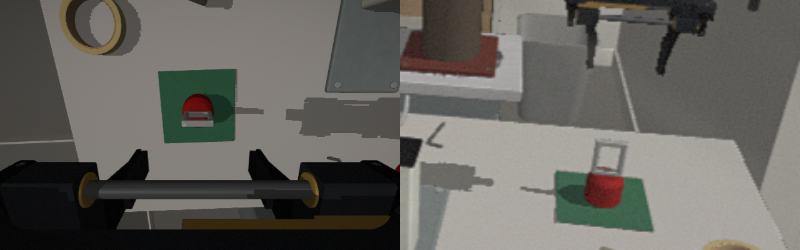

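The weight stands upright in the middle of the pad (right panel 190, 604), and the gripper is clear of it.

```bash
python3 -c "
from rig import env
print(env.sign_off())"
```

```text
the job is handed in; nothing more can be done
None
```

The red check weight hung on the hook, fully released and still, for about 4 s; I then lifted it off and stood it upright in the middle of the green pad, left the blue weight alone, and handed the job in at about 21.5 s.

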